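# Sort the sealed fittings tins by heft

### The arm

A 6-joint arm with a two-finger parallel gripper is mounted at the origin on the work surface. World frame = base frame: x ahead of the robot, y to its left, z up, the work surface at z = 0. Lengths are in mm, angles in rad, forces in N, time in s.
With the tool pointing down it reaches from about 350 to 975 mm from the base axis. Payload 7.1 kg.
Tool frame: the origin (TCP) lies on the mounting face of the last link; the fingertips stand 182 mm ahead of it and the grasp point (between the pads) lies 163 mm ahead of it; z points along the fingers, y is the direction in which the jaws open and shut (so a half turn about z gives the same grasp; the last joint's range is limited). The gripper opens to 88 mm and grips with 3 to 60 N. Pads are 20 mm wide; open, the fingers measure 115 mm over their backs; the gripper's body (75 mm by 178 mm) begins 61 mm behind the grasp point.
Start: joints at [-1.283, 0.423, 1.63, -0, 1.089, -0.019], TCP at [188.774, -595.794, 404.675] pointing down, gripper open.
Joint ranges: [-3, 3], [-0.9, 2.11], [0.09, 2.58], [-1.31, 4.45], [0.11, 2.69], [-2.54, 2.54]. Speed limits (rad/s): [2.39, 2.39, 3.01, 3.14, 3.14, 3.14].

### API

Orientations are given as a rotation vector (axis times angle).
In Python, from workcell import ctrl, optics, nets gives the robot as it stands.
- The arm moves only by the tool send_rows, never from a script. Its argument "rows" is a list of rows, each an object with "offset": the shift along the tool's x, y, z in m, a list of three; "twist": the turn, a rotation vector about the tool's x, y, z in degrees, a list of three. A call has exactly 5 rows; each row shifts and turns the pose as measured when the row begins, along the tool's axes as they then stand; what a row does not reach is not made up. A row lasts 1/12 s, in which the tool goes at most 41.7 mm and 7.16 degrees, less where a joint would pass 70% of its speed; a pose out of reach is approached as far as the arm can. A call is refused whole if a number of a shift passes 0.0417 or a number of a turn 7.16, either way. A call with a gripper value outside its range is refused whole. "gripper" is the finger opening in m, from 0 to 0.0878, set as the call begins (left out, the last holds). The fingers move at their own pace and stop on an object; the grip force is fixed at half the most. Time passes only in rows, so rows that do not move let the fingers close, or fill a call up. It gives the time, the measured TCP pose, the force and the opening at its end, in the units of the state.
- ctrl.get_obs(): the state, without advancing time (a new reading comes with each control period).
- optics.get_image(name): name is "scene" or "top"; returns (picture, depth): 480x640x3 uint8, blue, green, red; 480x640 float32, mm along the optical axis (not along the pixel's ray), 0 where there is no reading.
- optics.camera_info(name): a dict with "K" (3x3 intrinsics, pixels), "pose" (4x4, takes a point from camera to world coordinates). Camera axes: x right, y down, z forward; pixel columns grow to the right and rows downward; lengths in mm; the calibration is good to about 2 mm. A picture is of the moment at which its call begins. camera_info takes no time and is no camera call.
- ctrl.close_job(): hands the job in, once; it reports no verdict.
Trained networks look in the newest picture that a camera, given by its name, has taken for a name from the list of things; names that differ only in an ending like _2 or _b are one class to them, and where a whole thing is asked for, a point or a joint stands for the part that bears it (a point fixed in the world has none). Each returns a list of dicts, best first, with "conf" (0 to 1); they miss things now and then, are a little off and sometimes report something else, mostly with a low value. They report only what shows in the picture. A call takes as long as a camera call. They do not tell look-alikes from the thing itself.
- nets.spot_in(camera, label): "extent" ([left, top, right, bottom] in pixels, round what is visible of it).
- nets.spot_point(camera, label): "position" ([column, row] in pixels: a listed point, or the origin of a listed thing).
The state is a dict: "t": time; "qpos": joint angles; "qvel": joint speeds; "joint_torque": joint torques, N m; "ee_pos": TCP position; "orientation": TCP orientation; "ft_force": force on the tool from outside, world axes, zero at the start; "moment": the same for the moment, N m; "width": finger opening in mm.
Only numpy, scipy, OpenCV 4.12 (cv2) and the standard library are available. Lean on these libraries where they do the work, as an engineer would, in place of code of your own. Each camera call takes 0.05 s, during which the arm holds its last target. There are 200 camera calls.

### The job

Two identical sealed tins of stethoscope fittings stand on the repair bench: one is full, the other nearly empty, and only lifting tells which. Put the full tin in the square wooden tray, ready for the next repair, and the nearly empty one in the round steel dish for refilling. Stand each upright, flat on the floor of its tray or dish; do not tip a tin over on the way.

Things in the scene. Friction and masses are not known exactly. Their poses are not given: they have to be found in the camera images.
- tin_a: one of two look-alike sealed round tins, dull bare metal, flat lid up, 60 mm diameter, 60 mm tall; origin at the centre of its underside, z up. One of the two is full of metal fittings (0.6 to 0.8 kg in all), the other holds a few (about 0.13 kg in all); name, look and place do not tell which, and it varies. Filling can shift 2 to 3 mm. Rigid; 40 to 60 N of grip holds either.
- tin_b: one of two look-alike sealed round tins, dull bare metal, flat lid up, 60 mm diameter, 60 mm tall; origin at the centre of its underside, z up. One of the two is full of metal fittings (0.6 to 0.8 kg in all), the other holds a few (about 0.13 kg in all); name, look and place do not tell which, and it varies. Filling can shift 2 to 3 mm. Rigid; 40 to 60 N of grip holds either.
- tray: square shallow dark wooden tray, fixed to the bench, 124 x 124 mm outside, 112 x 112 mm inside; floor 5 mm above the bench, rim top 16 mm above the bench; origin at the centre of its underside (bench level), z up, x and y along its sides. Where the full tin goes.
- dish: round shallow steel dish with a plain upright rim, fixed to the bench, 124 mm outside diameter, 114 mm inside; floor 5 mm above the bench, rim top 16 mm above the bench; origin at the centre of its underside (bench level), z up. Where the nearly empty tin goes.
Mind the look-alikes: they are no part of the job. Leave any blue look-alike of the tin_a alone. Of the things that look like the tray, the smaller one is meant.

How it is judged:
By the outcome, as a careful person would: the job done as asked, in the order asked, and still so for the second after the job is handed in, with the robot touching nothing.
It also fails if it takes over 56 s, if anything falls off the work surface, if the arm or the gripper's body presses on something with over 40 N, if the wrist force passes 120 N, or if a joint passes its speed limit or range.

## Working session

There is one attempt and no reset: what is moved stays moved. The work goes in short steps, Python scripts to look and compute and a tool call to move; the robot and the scene stay as the last step left them, time stands still between calls to the robot, and variables do not carry over. Pictures are saved under pics/ and viewed, about 8 in all and at most 12, crops included, and the job is handed in when it is done.

Besides the shell and the picture viewer there is one more tool, called as name([rows], argument=value, ...), one row to a line, values as JSON. send_rows: Moves the arm, as the interface text tells. Its arguments: {"type":"object","properties":{"rows":{"type":"array"},"gripper":{"type":"number"}},"required":["rows"]}

```bash
mkdir -p pics
cat > h.py <<'E'
import numpy as np,cv2
from scipy.spatial.transform import Rotation as R
from workcell import ctrl,optics,nets
def world(cam,depth,u,v):
    i=optics.camera_info(cam);K=np.array(i['K']);P=np.array(i['pose'])
    u=np.asarray(u,float);v=np.asarray(v,float)
    d=depth[v.astype(int),u.astype(int)]
    c=np.stack([(u-K[0,2])/K[0,0]*d,(v-K[1,2])/K[1,1]*d,d],-1)
    return c@P[:3,:3].T+P[:3,3]
E
python3 - <<'E'
from h import *
o=ctrl.get_obs();print({k:np.round(v,3) for k,v in o.items()}); print(R.from_rotvec(o['orientation']).as_matrix().round(3))
for c in ['top','scene']:
    im,d=optics.get_image(c);cv2.imwrite(f'pics/{c}0.png',im);np.save(f'{c}0.npy',d)
    print(c,np.round(optics.camera_info(c)['pose'],2).tolist())
    for n in ['tin_a','tray','dish']:
        for r in nets.spot_in(c,n):
            e=r['extent'];u,v=(e[0]+e[2])/2,(e[1]+e[3])/2
            print(n,round(r['conf'],2),np.round(e),world(c,d,u,v).round(1))
E
```

```text
{'t': np.float64(0.0), 'qpos': array([-1.283,  0.424,  1.631,  0.   ,  1.089, -0.019]), 'qvel': array([-0.   ,  0.001,  0.001,  0.001, -0.002,  0.   ]), 'joint_torque': array([-0.0000e+00, -5.4464e+01, -2.7367e+01,  6.4000e-02,  2.3000e-02,
       -0.0000e+00]), 'ee_pos': array([ 188.703, -595.531,  403.909]), 'orientation': array([-3.103, -0.48 ,  0.   ]), 'ft_force': array([-0.099, -0.449, -0.054]), 'moment': array([-0.037, -0.021,  0.019]), 'width': np.float64(87.927)}
[[ 0.953  0.302 -0.   ]
 [ 0.302 -0.953  0.001]
 [ 0.    -0.002 -1.   ]]
top [[0.01, -1.0, 0.06, 388.45], [-1.0, -0.01, -0.0, 82.8], [0.0, -0.06, -1.0, 1084.41], [0.0, 0.0, 0.0, 1.0]]
tin_a 0.97 [279. 227. 312. 263.] [456.8 115.8  60.1]
tin_a 0.83 [414. 225. 455. 258.] [ 466.4 -127.1   58.3]
tin_a 0.67 [343. 229. 378. 259.] [461.    1.5  58.6]
tray 0.74 [220. 134. 294. 212.] [593.4 189.9   6.5]
tray 0.72 [126. 293. 231. 398.] [276.8 326.2   7.8]
dish 0.84 [374. 132. 442. 198.] [611.6 -89.4   4.7]
scene [[0.38, 0.65, -0.66, 1182.82], [0.92, -0.27, 0.27, -224.49], [-0.0, -0.71, -0.71, 829.1], [0.0, 0.0, 0.0, 1.0]]
tin_a 0.94 [332. 222. 369. 264.] [484.9 101.3  56.1]
tin_a 0.77 [206. 260. 242. 309.] [ 496.3 -134.8   59.8]
tin_a 0.76 [277. 240. 313. 287.] [496.3  -8.8  58.2]
tray 0.96 [358. 135. 462. 201.] [274.9 337.6   4.3]
tray 0.68 [382. 260. 473. 328.] [608.2 196.1   6.8]
dish 0.73 [238. 318. 314. 384.] [619.  -88.4   5.1]
```

View pics/top0.png

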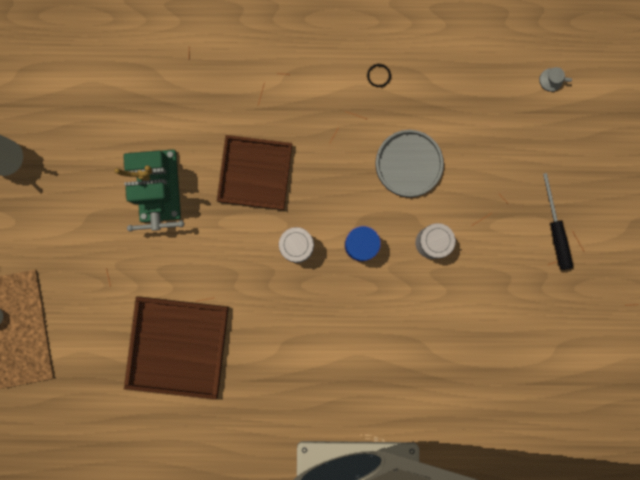

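View pics/scene0.png

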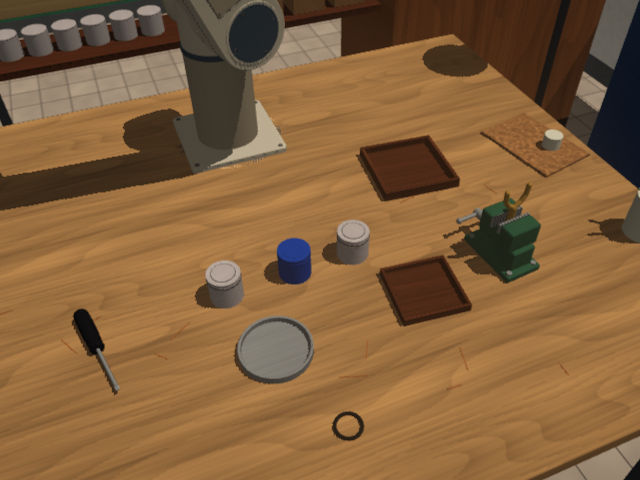

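The top picture shows the bare tins at (296,245) and (438,241), with the blue look-alike between them at (363,244). The small tray is at (255,173), the dish at (409,164) and the larger tray, a decoy, at (177,347). Next I'll refine these positions from depth.

Run:
```python
from h import *
V,U=np.mgrid[:480,:640]
for c in ['top','scene']:
    d=np.load(c+'0.npy');W=world(c,d,U.ravel(),V.ravel())
    ok=d.ravel()>0
    for n,p in dict(t1=(457,116),t2=(466,-127),blue=(461,2)).items():
        m=ok&(np.hypot(*(W[:,:2]-p).T)<50)&(W[:,2]>52)&(W[:,2]<70)
        q=W[m];(a,b),r=cv2.minEnclosingCircle(q[:,:2].astype(np.float32))
        print(c,n,m.sum(),q.mean(0).round(1),'circ',round(a,1),round(b,1),round(r,1))
    for n,p in dict(tray=(600,192),dish=(613,-89)).items():
        m=ok&(np.abs(W[:,:2]-p).max(1)<100)&(W[:,2]>9)&(W[:,2]<30)&(np.hypot(*(W[:,:2]-p).T)<95)
        q=W[m][:,:2].astype(np.float32)
        print(c,n,m.sum(),cv2.minAreaRect(q),cv2.minEnclosingCircle(q))
    m=ok&(np.hypot(*(W[:,:2]-(590,370)).T)<90)&(W[:,2]>25);print('vise',W[m].min(0).round(),W[m].max(0).round())
```

```text
top t1 919 [458.6 115.3  59.8] circ 458.4 115.2 30.0
top t2 932 [ 468.3 -131.1   59.9] circ 468.7 -131.6 30.2
top blue 919 [462.4  -1.1  59.9] circ 462.5 -1.4 30.2
top tray 983 ((593.9877319335938, 194.89511108398438), (124.78861999511719, 124.78443908691406), 83.6252212524414) ((593.1926879882812, 194.48487854003906), 86.4754867553711)
top dish 667 ((613.8092041015625, -89.25790405273438), (123.01703643798828, 121.8982162475586), 0.8978860974311829) ((614.09912109375, -89.44913482666016), 62.36580276489258)
vise [501. 335.  25.] [614. 408. 167.]
scene t1 683 [465.3 115.   59.9] circ 462.4 116.4 31.5
scene t2 809 [ 475.1 -131.    59.9] circ 471.7 -129.9 31.6
scene blue 740 [469.2  -1.2  59.9] circ 466.5 -0.3 31.3
scene tray 1175 ((597.1283569335938, 195.81771850585938), (125.75119018554688, 128.1049041748047), 83.27168273925781) ((596.7952880859375, 196.81619262695312), 88.69355010986328)
scene dish 914 ((617.5567626953125, -88.59632110595703), (122.33330535888672, 124.5830307006836), 86.8443374633789) ((616.95947265625, -88.77920532226562), 63.197227478027344)
vise [500. 335.  25.] [626. 410. 168.]
```

send_rows([
  {"offset": [0.03, -0.026, 0], "twist": [0, 0, 5.86]},
  {"offset": [0.027, -0.029, 0], "twist": [0, 0, 5.86]},
  {"offset": [0.024, -0.032, 0], "twist": [0, 0, 5.86]},
  {"offset": [0.0207, -0.0342, 0], "twist": [0, 0, 0]},
  {"offset": [0.0207, -0.0342, 0], "twist": [0, 0, 0]},
], gripper=0.0878)

```text
t: 0.82
ee_pos: [292.6, -426.3, 403.9]
orientation: [3.137, -0.039, 0.001]
ft_force: [1.6, -0.1, 0.4]
width: 88.3
```

send_rows([
  {"offset": [0.0207, -0.0342, 0], "twist": [0, 0, 0]},
  {"offset": [0.0207, -0.0342, 0], "twist": [0, 0, 0]},
  {"offset": [0.0207, -0.0342, 0], "twist": [0, 0, 0]},
  {"offset": [0.0207, -0.0342, 0], "twist": [0, 0, 0]},
  {"offset": [0.0207, -0.0342, 0], "twist": [0, 0, 0]},
])

```text
t: 1.23
ee_pos: [403.2, -249.6, 404.2]
orientation: [3.135, -0.044, 0.005]
ft_force: [0.8, -0.8, -1.2]
width: 87.6
```

send_rows([
  {"offset": [0.016, -0.03, 0.02], "twist": [0, 0, -0.4]},
  {"offset": [0.016, -0.03, 0.02], "twist": [0, 0, -0.4]},
  {"offset": [0.0163, -0.0298, 0.02], "twist": [0, 0, -0.4]},
  {"offset": [0.0165, -0.0295, 0.02], "twist": [0, 0, -0.4]},
  {"offset": [0, 0, 0.01], "twist": [0, 0, 0]},
])

```text
t: 1.65
ee_pos: [477.4, -121.7, 315.6]
orientation: [3.13, 0.01, 0.026]
ft_force: [-0.8, -1.3, 0.7]
width: 87.8
```

```bash
cat >> h.py <<'E'
def go(p):
    "offset (m, tool axes) and twist (deg) to TCP target p mm with tool x=+x, z down"
    o=ctrl.get_obs();M=R.from_rotvec(o['orientation']);T=R.from_matrix(np.diag([1,-1,-1.]))
    print('t',round(float(o['t']),2),'at',np.round(o['ee_pos'],1),'F',np.round(o['ft_force'],2),'w',round(float(o['width']),1))
    print('off',(M.inv().apply(np.array(p)-o['ee_pos'])/1000).round(4),'twist',(M.inv()*T).as_rotvec(degrees=True).round(2))
E
python3 -c "
from h import *
go((470,-131,260));print(np.round(ctrl.get_obs()['qvel'],3))"
```

```text
t 1.65 at [ 477.4 -121.7  315.6] F [-0.83 -1.3   0.66] w 87.8
off [-0.0084  0.0086  0.0556] twist [ 0.67 -0.96  0.36]
[-0.035  0.186  0.079 -0.033 -0.265 -0.048]
```

send_rows([
  {"offset": [-0.0042, 0.0043, 0.02], "twist": [0.3, -0.5, 0.2]},
  {"offset": [-0.0042, 0.0043, 0.02], "twist": [0.3, -0.4, 0.1]},
  {"offset": [0, 0, 0.015], "twist": [0, 0, 0]},
  {"offset": [0, 0, 0], "twist": [0, 0, 0]},
  {"offset": [0, 0, 0], "twist": [0, 0, 0]},
])

```text
t: 2.07
ee_pos: [470.1, -128.9, 256.9]
orientation: [3.141, 0.013, -0.002]
ft_force: [0.7, -0.4, 0.6]
width: 87.6
```

```bash
python3 -c "
from h import *
go((470,-131,201))
im,d=optics.get_image('top')
V,U=np.mgrid[150:330,220:520];W=world('top',d,U.ravel(),V.ravel())
m=(abs(W[:,2]-60)<4)&(np.hypot(W[:,0]-470,W[:,1]+131)<45);print(m.sum(),W[m].mean(0))
"
```

```text
t 2.07 at [ 470.1 -128.9  256.9] F [ 0.66 -0.38  0.63] w 87.6
off [-0.      0.0021  0.0559] twist [0.03 0.09 0.48]
5 [ 444.67759492 -115.60412794   59.97905089]
```

send_rows([
  {"offset": [0, 0.001, 0.02], "twist": [0, 0, 0.4]},
  {"offset": [0, 0.001, 0.02], "twist": [0, 0, 0]},
  {"offset": [0, 0, 0.014], "twist": [0, 0, 0]},
  {"offset": [0, 0, 0], "twist": [0, 0, 0]},
  {"offset": [0, 0, 0], "twist": [0, 0, 0]},
])

```text
t: 2.53
ee_pos: [473.1, -133.4, 207.8]
orientation: [3.137, -0.002, 0.016]
ft_force: [-0.1, -1.6, -0.1]
width: 88.1
```

send_rows([
  {"offset": [0, 0, 0], "twist": [0, 0, 0]},
  {"offset": [0, 0, 0], "twist": [0, 0, 0]},
  {"offset": [0, 0, 0], "twist": [0, 0, 0]},
  {"offset": [0, 0, 0], "twist": [0, 0, 0]},
  {"offset": [0, 0, 0], "twist": [0, 0, 0]},
], gripper=0.05)

```text
t: 2.95
ee_pos: [474.6, -134.2, 212.6]
orientation: [3.135, -0.002, 0.027]
ft_force: [-1.4, -0.1, -1.3]
width: 60.1
```

```bash
python3 -c "
from h import *
go((470,-131,260))
"
```

```text
t 2.95 at [ 474.6 -134.2  212.6] F [-1.38 -0.07 -1.35] w 60.1
off [-0.0038 -0.0029 -0.0475] twist [ 0.37 -0.98 -0.08]
```

send_rows([
  {"offset": [0, 0, -0.01], "twist": [0, 0, 0]},
  {"offset": [0, 0, -0.012], "twist": [0, 0, 0]},
  {"offset": [0, 0, -0.012], "twist": [0.2, -0.5, 0]},
  {"offset": [0, 0, -0.012], "twist": [0.2, -0.5, 0]},
  {"offset": [0, 0, 0], "twist": [0, 0, 0]},
])

```text
t: 3.37
ee_pos: [473.4, -133.5, 262.4]
orientation: [-3.14, 0.002, 0.004]
ft_force: [0.3, 0.8, -1.3]
width: 60.0
```

send_rows([
  {"offset": [0, 0, 0], "twist": [0, 0, 0]},
  {"offset": [0, 0, 0], "twist": [0, 0, 0]},
  {"offset": [0, 0, 0], "twist": [0, 0, 0]},
  {"offset": [0, 0, 0], "twist": [0, 0, 0]},
  {"offset": [0, 0, 0], "twist": [0, 0, 0]},
])

```text
t: 3.78
ee_pos: [472.8, -133.4, 262.2]
orientation: [-3.141, 0.001, 0.003]
ft_force: [0.0, 0.4, -1.3]
width: 59.9
```

```bash
python3 -c "
from h import *
for i in range(6):
    go((470,-131,270));optics.get_image('scene')
im,d=optics.get_image('scene');cv2.imwrite('pics/s1.png',im[150:400,100:500]);print(np.round(ctrl.get_obs()['joint_torque'],2))
"
```

```text
t 3.78 at [ 472.8 -133.4  262.2] F [ 0.04  0.36 -1.32] w 59.9
off [-0.0028 -0.0024 -0.0078] twist [-0.06  0.12 -0.05]
t 3.83 at [ 472.8 -133.3  262.2] F [-1.08 -0.42 -2.03] w 59.7
off [-0.0028 -0.0023 -0.0078] twist [-0.06  0.13 -0.05]
t 3.88 at [ 472.8 -133.3  262.2] F [ 0.97 -0.05 -1.73] w 59.8
off [-0.0028 -0.0023 -0.0077] twist [-0.06  0.13 -0.05]
t 3.93 at [ 472.9 -133.4  262.3] F [-0.23 -0.19 -0.41] w 60.0
off [-0.0029 -0.0024 -0.0077] twist [-0.06  0.11 -0.05]
t 3.98 at [ 472.9 -133.4  262.4] F [-0.13 -0.45 -1.87] w 60.2
off [-0.0029 -0.0024 -0.0076] twist [-0.05  0.11 -0.05]
t 4.03 at [ 473.  -133.4  262.5] F [-0.11  1.27 -0.48] w 59.7
off [-0.003  -0.0024 -0.0075] twist [-0.05  0.1  -0.05]
[ 0.000e+00 -4.668e+01 -1.723e+01  2.000e-02 -5.000e-02  0.000e+00]
```

View pics/s1.png

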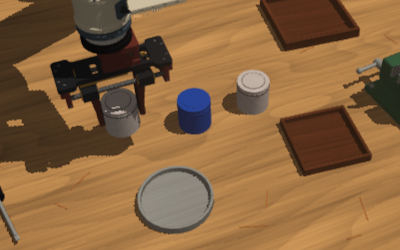

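Fz averages about -1.3 N while the tin hangs clear of the bench (crop at (121,112)), so this is the nearly empty one and it goes to the dish.

send_rows([
  {"offset": [0.022, -0.007, -0.003], "twist": [0, 0, 0]},
  {"offset": [0.033, -0.01, 0], "twist": [0, 0, 0]},
  {"offset": [0.035, -0.01, 0], "twist": [0, 0, 0]},
  {"offset": [0.03, -0.01, 0], "twist": [0, 0, 0]},
  {"offset": [0.018, -0.006, 0], "twist": [0, 0, 0]},
])

```text
t: 4.55
ee_pos: [611.4, -89.9, 264.2]
orientation: [-3.139, 0.008, 0.012]
ft_force: [0.4, -1.2, -1.3]
width: 60.3
```

send_rows([
  {"offset": [0, 0, 0], "twist": [0, 0, 0]},
  {"offset": [0, 0, 0], "twist": [0, 0, 0]},
  {"offset": [0, 0, 0], "twist": [0, 0, 0]},
  {"offset": [0, 0, 0], "twist": [0, 0, 0]},
  {"offset": [0, 0, 0], "twist": [0, 0, 0]},
])

```text
t: 4.97
ee_pos: [612.1, -89.1, 263.2]
orientation: [-3.139, 0.005, 0.013]
ft_force: [0.1, -0.5, -1.6]
width: 60.1
```

```bash
python3 -c "
from h import *
go((618,-89,223))
im,d=optics.get_image('scene');np.save('s2.npy',d)
V,U=np.mgrid[200:450,150:450];W=world('scene',d,U.ravel(),V.ravel())
o=ctrl.get_obs()['ee_pos']
q=W-o;m=(abs(q[:,1])<28)&(q[:,0]<40)&(q[:,0]>10)&(q[:,2]<-100)&(W[:,2]>20)
q=W[m];print(m.sum(),'x max',np.percentile(q[:,0],98),'z',np.percentile(q[:,2],[2,98]))
print(np.histogram(q[:,2],bins=range(20,180,8)))
"
```

```text
t 4.97 at [612.1 -89.1 263.2] F [ 0.1  -0.48 -1.64] w 60.1
off [0.0063 0.     0.0401] twist [-0.14  0.49 -0.19]
849 x max 634.9050465905508 z [ 52.93615579 112.63855005]
(array([  0,   0,   0,   7,  86,  90,  89,  94,  94,  95, 104, 189,   1,
         0,   0,   0,   0,   0,   0]), array([ 20,  28,  36,  44,  52,  60,  68,  76,  84,  92, 100, 108, 116,
       124, 132, 140, 148, 156, 164, 172]))
```

send_rows([
  {"offset": [0.006, 0, 0.005], "twist": [-0.1, 0.3, -0.1]},
  {"offset": [0.005, 0, 0.013], "twist": [0, 0.2, 0]},
  {"offset": [0, 0, 0.012], "twist": [0, 0, 0]},
  {"offset": [0, 0, 0.006], "twist": [0, 0, 0]},
  {"offset": [0, 0, 0], "twist": [0, 0, 0]},
])

```text
t: 5.43
ee_pos: [622.3, -90.3, 223.6]
orientation: [-3.141, 0.005, -0.001]
ft_force: [-1.0, 0.2, -1.4]
width: 60.0
```

```bash
python3 -c "
from h import *
for i in range(3): go((623,-89,217));optics.get_image('scene')
"
```

```text
t 5.43 at [622.3 -90.3 223.6] F [-1.03  0.16 -1.44] w 60.0
off [ 0.0006 -0.0013  0.0066] twist [-0.02 -0.03 -0.2 ]
t 5.48 at [622.3 -90.3 223.9] F [-0.88  0.68 -2.18] w 60.1
off [ 0.0007 -0.0013  0.0069] twist [-0.03 -0.02 -0.2 ]
t 5.53 at [622.5 -90.3 224.7] F [ 0.17 -0.09 -2.87] w 60.0
off [ 0.0005 -0.0013  0.0077] twist [-0.02 -0.07 -0.2 ]
```

send_rows([
  {"offset": [0, 0, 0.003], "twist": [0, 0, 0]},
  {"offset": [0, 0, 0.002], "twist": [0, 0, 0]},
  {"offset": [0, 0, 0.001], "twist": [0, 0, 0]},
  {"offset": [0, 0, 0.001], "twist": [0, 0, 0]},
  {"offset": [0, 0, 0], "twist": [0, 0, 0]},
])

```text
t: 6.0
ee_pos: [623.4, -90.3, 219.2]
orientation: [3.141, -0.005, 0.008]
ft_force: [0.0, 0.2, -1.0]
width: 60.2
```

```bash
python3 -c "
from h import *
for i in range(3): go((623,-89,217));optics.get_image('scene')
"
```

```text
t 6.0 at [623.4 -90.3 219.2] F [ 0.01  0.22 -1.04] w 60.2
off [-0.0004 -0.0013  0.0021] twist [ 0.02 -0.29 -0.18]
t 6.05 at [623.5 -90.3 219.2] F [ 0.53  0.02 -1.49] w 59.9
off [-0.0005 -0.0013  0.0022] twist [ 0.02 -0.29 -0.18]
t 6.1 at [623.5 -90.3 219.3] F [ 0.11 -0.89 -1.64] w 60.2
off [-0.0005 -0.0013  0.0023] twist [ 0.02 -0.3  -0.18]
```

send_rows([
  {"offset": [0, 0, 0.002], "twist": [0, -0.2, 0]},
  {"offset": [0, 0, 0.001], "twist": [0, 0, 0]},
  {"offset": [0, 0, 0.001], "twist": [0, 0, 0]},
  {"offset": [0, 0, 0.001], "twist": [0, 0, 0]},
  {"offset": [0, 0, 0], "twist": [0, 0, 0]},
])

```text
t: 6.57
ee_pos: [623.8, -90.3, 217.9]
orientation: [3.141, -0.005, 0.003]
ft_force: [0.5, 0.8, -1.4]
width: 59.9
```

```bash
python3 -c "
from h import *
for i in range(3): go((623,-89,216));optics.get_image('scene')
"
```

```text
t 6.57 at [623.8 -90.3 217.9] F [ 0.45  0.81 -1.37] w 59.9
off [-0.0008 -0.0013  0.0019] twist [ 0.04 -0.1  -0.18]
t 6.62 at [623.9 -90.4 217.8] F [-0.66  0.1  -1.56] w 60.2
off [-0.0009 -0.0014  0.0018] twist [ 0.04 -0.12 -0.18]
t 6.67 at [623.8 -90.3 217.6] F [0.35 0.34 0.11] w 59.9
off [-0.0008 -0.0013  0.0016] twist [ 0.04 -0.11 -0.18]
```

send_rows([
  {"offset": [0, 0, 0.002], "twist": [0, 0, 0]},
  {"offset": [0, 0, 0.0015], "twist": [0, 0, 0]},
  {"offset": [0, 0, 0.001], "twist": [0, 0, 0]},
  {"offset": [0, 0, 0.001], "twist": [0, 0, 0]},
  {"offset": [0, 0, 0.001], "twist": [0, 0, 0]},
])

```text
t: 7.13
ee_pos: [624.0, -90.1, 216.8]
orientation: [3.141, -0.004, 0.001]
ft_force: [-5.1, 1.7, 11.7]
width: 60.3
```

```bash
python3 -c "
from h import *
for i in range(3): go((623,-89,216));optics.get_image('scene')
"
```

```text
t 7.13 at [624.  -90.1 216.8] F [-5.15  1.7  11.65] w 60.3
off [-0.001  -0.0011  0.0008] twist [ 0.03 -0.04 -0.15]
t 7.18 at [624.  -90.1 216.8] F [-4.29  0.66 10.58] w 60.2
off [-0.001  -0.0011  0.0008] twist [ 0.03 -0.04 -0.15]
t 7.23 at [624.  -90.1 216.8] F [-3.77  1.25 11.38] w 60.1
off [-0.001  -0.0011  0.0008] twist [ 0.03 -0.04 -0.15]
```

Contact came at the expected height, so I'll release and rise straight up.

send_rows([
  {"offset": [0, 0, 0], "twist": [0, 0, 0]},
  {"offset": [0, 0, 0], "twist": [0, 0, 0]},
  {"offset": [0, 0, 0], "twist": [0, 0, 0]},
  {"offset": [0, 0, 0], "twist": [0, 0, 0]},
  {"offset": [0, 0, 0], "twist": [0, 0, 0]},
], gripper=0.0878)

```text
t: 7.7
ee_pos: [624.3, -90.1, 216.8]
orientation: [3.141, -0.004, 0.002]
ft_force: [-0.5, 0.1, 0.2]
width: 87.0
```

send_rows([
  {"offset": [0, 0, -0.02], "twist": [0, 0, 0]},
  {"offset": [0, 0, -0.03], "twist": [0, 0, 0]},
  {"offset": [0, 0, -0.03], "twist": [0, 0, 0]},
  {"offset": [0, 0, -0.02], "twist": [0, 0, 0]},
  {"offset": [0, 0, 0], "twist": [0, 0, 0]},
])

```text
t: 8.12
ee_pos: [623.5, -90.0, 316.7]
orientation: [-3.141, 0.004, 0.009]
ft_force: [0.7, 0.5, 0.4]
width: 87.7
```

```bash
python3 -c "
from h import *
go((460,115.5,320))
im,d=optics.get_image('scene');cv2.imwrite('pics/s3.png',im[150:420,100:500])
V,U=np.mgrid[200:450,150:450];W=world('scene',d,U.ravel(),V.ravel())
m=(np.hypot(W[:,0]-616,W[:,1]+89)<50)&(W[:,2]>58)&(W[:,2]<75);q=W[m];print(m.sum(),q.mean(0),q[:,2].std(),cv2.minEnclosingCircle(q[:,:2].astype(np.float32)))
"
```

```text
t 8.12 at [623.5 -90.  316.7] F [0.74 0.5  0.45] w 87.7
off [-0.164  -0.205  -0.0022] twist [-0.04  0.34 -0.16]
1014 [620.50018455 -88.24374613  65.22364554] 1.9339434725522409 ((618.7536010742188, -87.19652557373047), 31.375070571899414)
```

View pics/s3.png

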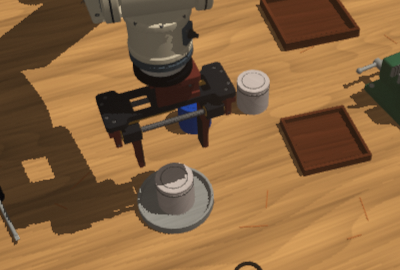

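The first tin stands upright in the dish: its lid is at 65.2 mm and it is centred within about 2 mm. Now the second tin.

send_rows([
  {"offset": [-0.0125, -0.0156, 0], "twist": [0, 0.3, 0]},
  {"offset": [-0.0206, -0.0258, 0], "twist": [0, 0, 0]},
  {"offset": [-0.0232, -0.029, 0], "twist": [0, 0, 0]},
  {"offset": [-0.0232, -0.029, 0], "twist": [0, 0, 0]},
  {"offset": [-0.0232, -0.029, 0], "twist": [0, 0, 0]},
])

```text
t: 8.58
ee_pos: [519.7, 37.7, 309.7]
orientation: [3.141, -0.018, -0.003]
ft_force: [0.5, 0.5, -0.1]
width: 87.9
```

send_rows([
  {"offset": [-0.0232, -0.029, 0], "twist": [0, 0, 0]},
  {"offset": [-0.0206, -0.0258, 0], "twist": [0, 0, 0]},
  {"offset": [-0.0125, -0.0156, 0], "twist": [0, 0, 0]},
  {"offset": [-0.004, -0.005, 0], "twist": [0, 0, 0]},
  {"offset": [0, 0, 0], "twist": [0, 0, 0]},
])

```text
t: 9.0
ee_pos: [449.7, 119.6, 302.8]
orientation: [3.139, -0.011, -0.025]
ft_force: [-0.1, 0.3, 0.3]
width: 88.1
```

```bash
python3 -c "
from h import *
go((459.5,115.5,200))
"
```

```text
t 9.0 at [449.7 119.6 302.8] F [-0.11  0.31  0.32] w 88.1
off [0.0115 0.0038 0.1026] twist [ 0.15  0.92 -0.39]
```

send_rows([
  {"offset": [0.006, 0.002, 0.015], "twist": [0.1, 0.5, -0.2]},
  {"offset": [0.0045, 0.002, 0.015], "twist": [0, 0.4, -0.2]},
  {"offset": [0, 0, 0.01], "twist": [0, 0, 0]},
  {"offset": [0, 0, 0.005], "twist": [0, 0, 0]},
  {"offset": [0, 0, 0], "twist": [0, 0, 0]},
])

```text
t: 9.42
ee_pos: [463.0, 113.0, 253.7]
orientation: [3.14, 0.001, 0.001]
ft_force: [0.9, -0.7, 0.2]
width: 87.9
```

```bash
python3 -c "
from h import *
go((459.5,115.5,200))
"
```

```text
t 9.42 at [463.  113.  253.7] F [ 0.89 -0.7   0.24] w 87.9
off [-0.0035 -0.0026  0.0537] twist [ 0.09 -0.05  0.04]
```

send_rows([
  {"offset": [-0.0025, -0.0015, 0.016], "twist": [0, 0, 0]},
  {"offset": [-0.001, -0.001, 0.018], "twist": [0, 0, 0]},
  {"offset": [-0.001, 0, 0.014], "twist": [0, 0, 0]},
  {"offset": [-0.001, 0, 0.006], "twist": [0, 0, 0]},
  {"offset": [0, 0, 0.002], "twist": [0, 0, 0]},
])

```text
t: 9.83
ee_pos: [461.0, 113.0, 196.5]
orientation: [3.141, -0.005, 0.007]
ft_force: [-0.2, -0.4, -0.1]
width: 87.8
```

```bash
python3 -c "
from h import *
for i in range(2): go((459.5,115.5,200));optics.get_image('top')
"
```

```text
t 9.83 at [461.  113.  196.5] F [-0.16 -0.4  -0.06] w 87.8
off [-0.0015 -0.0025 -0.0035] twist [ 0.06 -0.26 -0.19]
t 9.88 at [461.  113.  196.6] F [ 0.43 -0.5   0.29] w 88.1
off [-0.0015 -0.0025 -0.0034] twist [ 0.06 -0.26 -0.18]
```

send_rows([
  {"offset": [-0.0015, -0.002, -0.004], "twist": [0, -0.2, 0]},
  {"offset": [0, 0, -0.003], "twist": [0, 0, 0]},
  {"offset": [0, 0, 0], "twist": [0, 0, 0]},
  {"offset": [0, 0, 0], "twist": [0, 0, 0]},
  {"offset": [0, 0, 0], "twist": [0, 0, 0]},
])

```text
t: 10.35
ee_pos: [461.0, 115.5, 208.1]
orientation: [-3.141, 0.005, -0.011]
ft_force: [0.8, 0.6, -0.5]
width: 87.6
```

send_rows([
  {"offset": [0, 0, 0], "twist": [0, 0, 0]},
  {"offset": [0, 0, 0], "twist": [0, 0, 0]},
  {"offset": [0, 0, 0], "twist": [0, 0, 0]},
  {"offset": [0, 0, 0], "twist": [0, 0, 0]},
  {"offset": [0, 0, 0], "twist": [0, 0, 0]},
], gripper=0.05)

```text
t: 10.77
ee_pos: [461.1, 115.5, 208.8]
orientation: [-3.141, 0.004, -0.013]
ft_force: [0.3, -2.7, 2.2]
width: 60.4
```

send_rows([
  {"offset": [0, 0, 0], "twist": [0, 0, 0]},
  {"offset": [0, 0, 0], "twist": [0, 0, 0]},
  {"offset": [0, 0, -0.005], "twist": [0, 0, 0]},
  {"offset": [0, 0, -0.007], "twist": [0, 0, 0]},
  {"offset": [0, 0, -0.008], "twist": [0, 0, 0]},
])

```text
t: 11.18
ee_pos: [459.4, 115.2, 227.6]
orientation: [3.141, -0.005, 0.003]
ft_force: [-0.4, 0.3, -6.6]
width: 60.4
```

```bash
python3 -c "
from h import *
for i in range(4): go((460,115.5,250));optics.get_image('top')
"
```

```text
t 11.18 at [459.4 115.2 227.6] F [-0.39  0.34 -6.61] w 60.4
off [ 0.0006 -0.0003 -0.0224] twist [ 0.05 -0.09 -0.17]
t 11.23 at [459.9 115.3 229. ] F [ 0.07 -0.13 -4.22] w 59.9
off [ 0.0002 -0.0002 -0.021 ] twist [ 0.03 -0.2  -0.17]
t 11.28 at [460.1 115.3 228.7] F [ 0.43  0.01 -6.11] w 60.1
off [-0.     -0.0001 -0.0213] twist [ 0.01 -0.28 -0.17]
t 11.33 at [460.1 115.3 228.3] F [-0.29  0.24 -5.83] w 60.1
off [ 0.     -0.0002 -0.0217] twist [ 0.01 -0.28 -0.17]
```

The second tin weighs about 6 N, so it is the full one and goes to the small tray. I'll lift further and cross slowly.

send_rows([
  {"offset": [0, 0, -0.006], "twist": [0, 0, 0]},
  {"offset": [0, 0, -0.01], "twist": [0, 0, 0]},
  {"offset": [0, 0, -0.01], "twist": [0, 0, 0]},
  {"offset": [0.006, -0.003, -0.008], "twist": [0, 0, 0]},
  {"offset": [0.012, -0.007, -0.004], "twist": [0, 0, 0]},
])

```text
t: 11.8
ee_pos: [475.0, 124.3, 268.1]
orientation: [3.139, -0.006, -0.005]
ft_force: [0.1, -1.2, -6.2]
width: 60.6
```

send_rows([
  {"offset": [0.019, -0.011, 0], "twist": [0, 0, 0]},
  {"offset": [0.022, -0.013, 0], "twist": [0, 0, 0]},
  {"offset": [0.022, -0.013, 0], "twist": [0, 0, 0]},
  {"offset": [0.02, -0.012, 0], "twist": [0, 0, 0]},
  {"offset": [0.015, -0.009, 0], "twist": [0, 0, 0]},
])

```text
t: 12.22
ee_pos: [575.4, 183.5, 274.5]
orientation: [3.14, -0.008, -0.002]
ft_force: [0.1, 0.2, -7.0]
width: 60.5
```

```bash
python3 -c "
from h import *
go((597,195,260))
"
```

```text
t 12.22 at [575.4 183.5 274.5] F [ 0.06  0.17 -6.95] w 60.5
off [ 0.0215 -0.0117  0.0144] twist [ 0.1   0.08 -0.27]
```

send_rows([
  {"offset": [0.01, -0.006, 0], "twist": [0, 0, 0]},
  {"offset": [0.007, -0.004, 0.004], "twist": [0, 0, 0]},
  {"offset": [0.002, -0.001, 0.006], "twist": [0, 0, 0]},
  {"offset": [0, 0, 0.004], "twist": [0, 0, 0]},
  {"offset": [0, 0, 0], "twist": [0, 0, 0]},
])

```text
t: 12.63
ee_pos: [597.5, 196.5, 262.6]
orientation: [3.141, -0.006, 0.004]
ft_force: [-0.4, -0.7, -6.5]
width: 60.2
```

```bash
python3 -c "
from h import *
im,d=optics.get_image('scene');cv2.imwrite('pics/s4.png',im[150:400,200:550])
o=ctrl.get_obs()['ee_pos']
V,U=np.mgrid[120:400,250:600];W=world('scene',d,U.ravel(),V.ravel())
q=W-o;m=(abs(q[:,1])<28)&(q[:,0]<45)&(q[:,0]>10)&(q[:,2]<-130)&(W[:,2]>20)
q=W[m];print(m.sum(),'x max',np.percentile(q[:,0],98),'z',np.percentile(q[:,2],[1,99]))
go((597,195,224))
"
```

```text
886 x max 627.4999214659613 z [ 54.55232911 116.88246732]
t 12.68 at [597.3 196.4 262.7] F [-0.79  0.18 -6.63] w 60.4
off [-0.0004  0.0014  0.0387] twist [ 0.03 -0.12 -0.21]
```

View pics/s4.png

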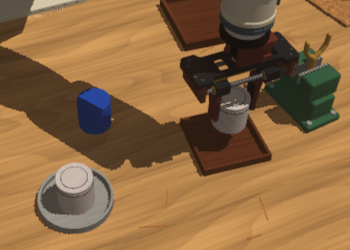

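The picture shows the full tin upright above the small tray at crop (230,112), clear of the vise. I'll lower it.

send_rows([
  {"offset": [0, 0.001, 0.005], "twist": [0, 0, 0]},
  {"offset": [0, 0, 0.011], "twist": [0, 0, 0]},
  {"offset": [0, 0, 0.012], "twist": [0, 0, 0]},
  {"offset": [0, 0, 0.007], "twist": [0, 0, 0]},
  {"offset": [0, 0, 0.002], "twist": [0, 0, 0]},
])

```text
t: 13.1
ee_pos: [595.3, 193.8, 222.2]
orientation: [3.14, -0.007, -0.0]
ft_force: [-0.3, 0.4, -7.0]
width: 60.3
```

send_rows([
  {"offset": [0, 0, 0.002], "twist": [0, 0, 0]},
  {"offset": [0, 0, 0.0015], "twist": [0, 0, 0]},
  {"offset": [0, 0, 0.0015], "twist": [0, 0, 0]},
  {"offset": [0, 0, 0.0015], "twist": [0, 0, 0]},
  {"offset": [0, 0, 0], "twist": [0, 0, 0]},
])

```text
t: 13.52
ee_pos: [594.8, 193.6, 214.3]
orientation: [3.139, -0.008, -0.005]
ft_force: [0.5, 0.1, -6.2]
width: 60.6
```

```bash
python3 -c "
from h import *
for i in range(2): go((597,195,213));optics.get_image('scene')
"
```

```text
t 13.52 at [594.8 193.6 214.3] F [ 0.5   0.1  -6.24] w 60.6
off [ 0.0022 -0.0015  0.0013] twist [ 0.12  0.19 -0.28]
t 13.57 at [594.9 193.6 214.3] F [-0.51  0.64 -6.48] w 60.3
off [ 0.0021 -0.0014  0.0013] twist [ 0.12  0.17 -0.28]
```

send_rows([
  {"offset": [0, 0, 0.001], "twist": [0, 0, 0]},
  {"offset": [0, 0, 0.001], "twist": [0, 0, 0]},
  {"offset": [0, 0, 0.001], "twist": [0, 0, 0]},
  {"offset": [0, 0, 0.001], "twist": [0, 0, 0]},
  {"offset": [0, 0, 0], "twist": [0, 0, 0]},
])

```text
t: 14.03
ee_pos: [594.8, 193.6, 214.3]
orientation: [3.14, -0.007, -0.004]
ft_force: [0.7, -0.2, -6.0]
width: 60.5
```

```bash
python3 -c "
from h import *
for i in range(2): go((597,195,213));optics.get_image('scene')
"
```

```text
t 14.03 at [594.8 193.6 214.3] F [ 0.7  -0.16 -6.02] w 60.5
off [ 0.0022 -0.0014  0.0012] twist [ 0.11  0.14 -0.27]
t 14.08 at [594.9 193.6 214.2] F [-0.99  0.74 -5.59] w 60.6
off [ 0.0021 -0.0014  0.0012] twist [ 0.11  0.12 -0.27]
```

send_rows([
  {"offset": [0, 0, 0.0015], "twist": [0, 0, 0]},
  {"offset": [0, 0, 0.0015], "twist": [0, 0, 0]},
  {"offset": [0, 0, 0.0015], "twist": [0, 0, 0]},
  {"offset": [0, 0, 0.0015], "twist": [0, 0, 0]},
  {"offset": [0, 0, 0.0015], "twist": [0, 0, 0]},
])

```text
t: 14.55
ee_pos: [595.0, 193.7, 213.8]
orientation: [3.139, -0.007, -0.006]
ft_force: [-6.7, -2.0, 14.0]
width: 60.7
```

```bash
python3 -c "
from h import *
for i in range(2): go((597,195,213));optics.get_image('scene')
"
```

```text
t 14.55 at [595.  193.7 213.8] F [-6.71 -1.99 14.  ] w 60.7
off [ 0.002  -0.0013  0.0008] twist [ 0.12  0.21 -0.27]
t 14.6 at [595.  193.7 213.8] F [-7.32 -2.   13.62] w 60.5
off [ 0.002  -0.0013  0.0008] twist [ 0.12  0.21 -0.27]
```

Contact on the tray floor at 213.8 mm, as predicted. I'll release and rise.

send_rows([
  {"offset": [0, 0, 0], "twist": [0, 0, 0]},
  {"offset": [0, 0, 0], "twist": [0, 0, 0]},
  {"offset": [0, 0, 0], "twist": [0, 0, 0]},
  {"offset": [0, 0, 0], "twist": [0, 0, 0]},
  {"offset": [0, 0, 0], "twist": [0, 0, 0]},
], gripper=0.0878)

```text
t: 15.07
ee_pos: [596.9, 194.3, 215.7]
orientation: [3.141, -0.007, 0.005]
ft_force: [0.8, 0.4, 0.1]
width: 86.6
```

send_rows([
  {"offset": [0, 0, -0.015], "twist": [0, 0, 0]},
  {"offset": [0, 0, -0.03], "twist": [0, 0, 0]},
  {"offset": [0, 0, -0.035], "twist": [0, 0, 0]},
  {"offset": [0, 0, -0.035], "twist": [0, 0, 0]},
  {"offset": [0, 0, -0.02], "twist": [0, 0, 0]},
])

```text
t: 15.48
ee_pos: [595.2, 193.9, 352.1]
orientation: [3.138, -0.007, -0.014]
ft_force: [1.4, -0.7, -0.3]
width: 88.0
```

send_rows([
  {"offset": [-0.03, 0.02, 0], "twist": [0, 0, 0]},
  {"offset": [-0.035, 0.02, 0], "twist": [0, 0, 0]},
  {"offset": [-0.035, 0.02, 0], "twist": [0, 0, 0]},
  {"offset": [-0.02, 0.01, 0], "twist": [0, 0, 0]},
  {"offset": [0, 0, 0], "twist": [0, 0, 0]},
])

```text
t: 15.9
ee_pos: [473.1, 123.5, 364.3]
orientation: [-3.14, 0.005, -0.017]
ft_force: [0.2, 0.5, -0.8]
width: 87.8
```

```bash
python3 -c "
from h import *
im,d=optics.get_image('scene');cv2.imwrite('pics/s5.png',im)
V,U=np.mgrid[120:450,150:600];W=world('scene',d,U.ravel(),V.ravel())
for n,p in dict(tray=(597,196),dish=(617,-89)).items():
    m=(np.hypot(W[:,0]-p[0],W[:,1]-p[1])<50)&(W[:,2]>60)&(W[:,2]<75);q=W[m];print(n,m.sum(),q.mean(0),q[:,2].std(),cv2.minEnclosingCircle(q[:,:2].astype(np.float32)))
go((600,195,350))
"
```

```text
tray 754 [595.69767974 194.24651682  65.54451928] 1.6738656602144737 ((592.5244140625, 194.92352294921875), 31.584028244018555)
dish 986 [619.93094889 -88.13743949  65.39207177] 1.6164096717236367 ((618.1085205078125, -86.54125213623047), 31.766244888305664)
t 15.95 at [474.9 124.2 364.7] F [-0.42 -0.16 -0.61] w 87.7
off [ 0.1246 -0.0712  0.0166] twist [-0.14 -0.76 -0.19]
```

View pics/s5.png

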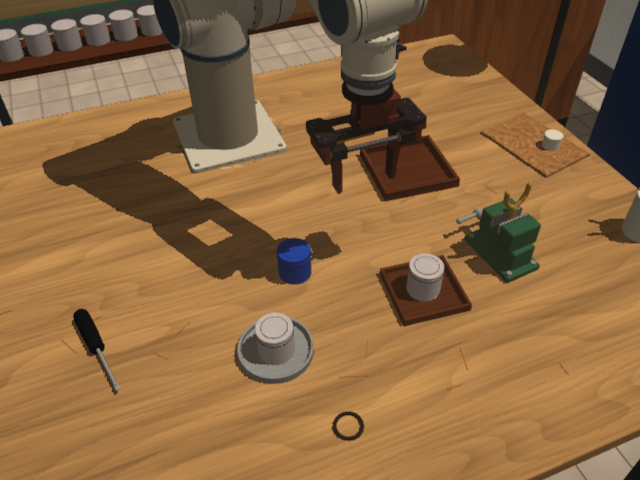

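Both tins stand upright, in the small tray at (425,278) and in the dish at (275,340). The blue look-alike at (294,262) is untouched and the arm is clear of everything.

```bash
python3 -c "
from workcell import ctrl
print(ctrl.close_job())"
```

```text
the job is handed in; nothing more can be done
None
```

The full tin is in the small square tray and the nearly empty one is in the round dish. I handed the job in at about 16 s.

- **Which tin was which:** the right-hand tin pulled about 1.3 N when lifted, so it was the nearly empty one. The left-hand tin pulled about 6 to 6.5 N, so it was the full one. Because I lifted the nearly empty tin first, it was placed first.
- **Last checks:** both tins stand upright, with their lids at about 65.5 mm; a 60 mm tin on a 5 mm floor should read 65. Each is within about 5 mm of the centre of its tray or dish. The blue tin and the larger tray were not touched, and the arm was clear of everything.
- **Disagreement:** the two cameras differed by 3 to 4 mm in x, well inside the room to spare in the tray and dish. No check failed.

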